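# Feel out and empty the burnishing-ball tin

## Task

Lift the spouted steel tin off the luthier's bench and tip it only a little towards its spout, until the weight of the two balls hidden inside rolls forward against the ramp; pause there a moment with neither ball out. Then tip it further and pour both balls into the square wooden tray, and stand the tin flat on the bench again.

Things in the scene. Friction and masses are not known exactly. Their poses are not given: they have to be found in the camera images.
- tin: plain roofed steel box tin, 140 (x) x 46 (y) x 60 mm high, 200 g; origin: centre of underside. Spout at its +x end, facing the robot side (world -x) within 25 deg: the roof stops 18 mm short, side walls there 36 mm high. Inside, level floor, then from x = 20 mm a 22 deg ramp up to the lip at x = 70, z = 23 mm. Grip across its width from above at mid-length. The like-sized lidded tin with a knob is not it
- tray: square open tray of dark wood, fixed to the bench, 140 x 140 mm outside, 40 mm high, walls and floor 4 to 5 mm; origin at the centre of its underside, z up, sides along its x and y
- ball1_center (a point): polished steel ball, 22 mm across, 30 to 60 g; the point is its centre. Starts hidden in the level rear part of the tin, free to roll. With the tin tipped spout down by 8 to 18 deg both balls roll forward and rest against the foot of the ramp, one behind or beside the other; they leave over the lip past about 25 deg, surely by 45
- ball2_center (a point): the second ball, just like the first and just ahead of it in the tin at the start; the point is its centre
Mind the look-alikes: they are no part of the job. Leave any pink or red look-alike of the tin alone. There is more than one size of the tray; the job needs the largest.

How it is judged (in metres and radians):
On the way, in this order (a step that is already met when the one before it is completed fails the run):
1. the tin is held clear of the bench, tipped a little, and both balls have rolled forward in it (centres no more than 16 mm behind its middle) and rest there, none over the lip, for 0.3 s (height (world z) of tin above 0.03 m and angle between tin's own z axis and vertical above 0.1 rad and x of ball1_center in the frame of tin between -0.016 and 0.055 m and z of ball1_center in the frame of tin between 0 and 0.06 m and y of ball1_center in the frame of tin between -0.025 and 0.025 m and x of ball2_center in the frame of tin between -0.016 and 0.055 m and z of ball2_center in the frame of tin between 0 and 0.06 m and y of ball2_center in the frame of tin between -0.025 and 0.025 m), for 0.3 s.
2. both balls lie in the wooden tray (x of ball1_center in the frame of tray between -0.068 and 0.068 m and y of ball1_center in the frame of tray between -0.068 and 0.068 m and z of each of ball1_center, ball2_center in the frame of tray below 0.036 m and x of ball2_center in the frame of tray between -0.068 and 0.068 m and y of ball2_center in the frame of tray between -0.068 and 0.068 m), for 0.3 s.
At the end, for the whole second after the job is handed in: both balls lie inside the tray (centres within its walls and below its rim) and the tin stands upright on the bench, underside within 12 mm of the surface and within 10 degrees of level, at rest (all of step 2 and height (world z) of tin below 0.012 m and angle between tin's own z axis and vertical below 0.175 rad and linear speed of tin below 0.03 m/s); the robot touches nothing.
It also fails if it takes over 72 s, if anything falls off the work surface, if the arm or the gripper's body presses on something with over 40 N, if the wrist force passes 120 N, or if a joint passes its speed limit or range.

## Robot

A 6-joint arm with a two-finger parallel gripper is mounted at the origin on the work surface. World frame = base frame: x ahead of the robot, y to its left, z up, the work surface at z = 0. Lengths are in m, angles in degrees, forces in N, time in s.
With the tool pointing down it reaches from about 0.4 to 0.825 m from the base axis. Payload 7 kg.
Tool frame: the origin (TCP) lies at the very end of the fingers, on their centre line; the grasp point (between the pads) lies 19 mm behind it; z points along the fingers, y is the line along which they close (so a half turn about z gives the same grasp; the last joint's range is limited). The gripper opens to 88 mm and grips with 3 to 60 N. Pads are 19 mm wide; open, the fingers measure 130 mm over their backs; the gripper's body (78 mm by 193 mm) begins 47 mm behind the grasp point.
Start: joints at [-58.149, 20.546, 0.682, 0, -70.136, -16.507], TCP at [0.179, -0.651, 0.227] pointing down, gripper open.
Joint ranges: [-176.03, 176.03], [-82.01, 121.73], [-58.28, 71.71], [-173.87, 95.51], [-174.79, -0.11], [-173.66, 173.66]. Speed limits (degrees/s): [136.94, 136.94, 172.46, 180, 180, 180].

## Interface

Orientations are given as [roll, pitch, yaw] about the fixed x, y, z axes, in that order (R = Rz(yaw) Ry(pitch) Rx(roll)).
In Python, from plant import r gives the robot as it stands. The module is installed in compiled form; this text tells all that it offers.
- The arm moves only by the tool jog_arm, never from a script. Its arguments are lists of equal length, an entry for each row: "travel": the shift along the tool's x, y, z each as a share of 50 cm, from -1 to 1, a list of three; "dr": the turn, a rotation vector about the tool's x, y, z each as a share of 360 degrees, from -1 to 1, a list of three; "claw": the opening, from 0 (shut) to 1 (fully open). A call has exactly 10 rows; each row is the pose to reach, as a shift and turn from the pose commanded when the call began, along the tool's axes at that moment, turning the shorter way round; what a row does not reach only later rows make up. A row lasts 1/8 s, in which the tool goes at most 62.5 mm and 10.7 degrees, less where a joint would pass 70% of its speed; a pose out of reach is approached as far as the arm can. A call with a number of a shift or a turn outside -1 to 1 is refused whole. A call with a gripper value outside its range is refused whole. The fingers move at their own pace and stop on an object; "newtons" is the grip in N (left out, the last holds). Time passes only in rows, so rows that repeat a pose let the fingers close, or fill a call up. It gives the time, the measured TCP pose, the force, the opening and the grip force at its end, in the units of the state.
- r.get_state(): the state, without advancing time (a new reading comes with each control period).
- r.capture(name): name is "side" or "top" or "wrist"; returns a dict with "pixels" (384x512x3 uint8, red, green, blue), "range_z" (384x512 float32, m along the optical axis (not along the pixel's ray), 0 where there is no reading), "fx", "fy", "cx", "cy" (pixels), "position" and "attitude" of the camera in the world; the wrist camera has in their place "hand_eye" (4x4, takes a point from camera to tool coordinates, whose origin is the TCP and whose axes are the flange's). Camera axes: x right, y up, looking along -z (the intrinsics and any distortion apply to the point x, -y, -z); pixel columns grow to the right and rows downward; lengths in m; the calibration is good to about 2 mm. A picture is of the moment at which its call begins: read the wrist's pose just before it.
- r.close_job(): hands the job in; it is judged then, once.
Trained networks look in the newest picture that a camera, given by its name, has taken for a name from the list of things; names that differ only in an ending like _2 or _b are one class to them, and where a whole thing is asked for, a point or a joint stands for the part that bears it (a point fixed in the world has none). Each returns a list of dicts, best first, with "conf" (0 to 1); they miss things now and then, are a little off and sometimes report something else, mostly with a low value. They report only what shows in the picture. A call takes as long as a camera call. They do not tell look-alikes from the thing itself.
- r.boxes_of(name, camera): "extent" ([left, top, right, bottom] in pixels, round what is visible of it).
- r.regions_of(name, camera): "pixels" (384x512 bool, what is visible of it) and "extent" ([left, top, right, bottom] in pixels, round what is visible of it).
- r.tip_of(name, camera): "at" ([column, row] in pixels: a listed point, or the origin of a listed thing).
The state is a dict: "time_s": time; "joints": joint angles; "qd": joint speeds; "joint_torque": joint torques, N m; "tcp_pos": TCP position; "eef_rot": TCP orientation; "contact_force": force on the tool from outside, world axes, zero at the start; "moment": the same for the moment, N m; "gripper_width": finger opening in m; "gripper_force": force on a finger pad.
Only numpy, scipy, OpenCV 4.12 (cv2) and the standard library are available. Lean on these libraries where they do the work, as an engineer would, in place of code of your own. Each camera call takes 0.05 s, during which the arm holds its last target. There are 200 camera calls.

## Working session

There is one attempt and no reset: what is moved stays moved. The work goes in short steps, Python scripts to look and compute and a tool call to move; the robot and the scene stay as the last step left them, time stands still between calls to the robot, and variables do not carry over. Pictures are saved under pics/ and viewed, at most 10 in all, crops included, and the job is handed in when it is done.

Besides the shell and the picture viewer there is one more tool, called after "Call:" as a command line: name --argument value ..., lists and objects as JSON in quotes. jog_arm: Moves the arm, as the interface text tells. Its arguments: {"type":"object","properties":{"travel":{"type":"array"},"dr":{"type":"array"},"claw":{"type":"array"},"newtons":{"type":"number"}},"required":["travel","dr","claw"]}

```bash
mkdir -p pics; cat > h.py <<'E'
import numpy as np,cv2
from plant import r
from scipy.spatial.transform import Rotation as R
def cap(n):
    s=r.get_state(); c=r.capture(n); return s,c
def T(s,c):
    if 'hand_eye' in c:
        M=np.eye(4);M[:3,:3]=R.from_euler('xyz',s['eef_rot'],degrees=True).as_matrix();M[:3,3]=s['tcp_pos'];return M@np.array(c['hand_eye'])
    M=np.eye(4);a=np.array(c['attitude'],float)
    M[:3,:3]=a if a.shape==(3,3) else R.from_euler('xyz',a,degrees=True).as_matrix()
    M[:3,3]=c['position'];return M
def cloud(s,c):
    d=c['range_z'];v,u=np.mgrid[0:384,0:512]
    P=np.stack([(u-c['cx'])/c['fx']*d,-(v-c['cy'])/c['fy']*d,-d,np.ones_like(d)],-1)
    return (P@T(s,c).T)[...,:3]
E
python3 - <<'E'
from h import *
for n in ('top','side'):
    s,c=cap(n); print(n,{k:v for k,v in c.items() if k not in('pixels','range_z')})
    cv2.imwrite(f'pics/{n}0.png',c['pixels'][...,::-1])
    P=cloud(s,c)
    for t in('tin','tray'):
        for d in r.regions_of(t,n):
            m=d['pixels']&(c['range_z']>0); q=P[m]
            print(t,round(d['conf'],2),np.round(d['extent']),m.sum(),np.round(np.median(q,0),3),np.round(np.percentile(q,2,axis=0),3),np.round(np.percentile(q,98,axis=0),3),np.median(c['pixels'][m],0))
print(s)
E
```

```text
top {'fx': 375.80146157947576, 'fy': 375.80146157947576, 'cx': 255.03615733843182, 'cy': 200.37990743066436, 'position': array([0.36148903, 0.01955611, 0.95323342]), 'attitude': array([  6.25470642,  -0.50218665, -88.3299912 ])}
tin 0.84 [151. 131. 181. 195.] 1420 [0.548 0.235 0.06 ] [0.482 0.21  0.006] [0.616 0.268 0.064] [200. 183. 177.]
tin 0.66 [ 78. 228. 138. 269.] 1354 [0.345 0.361 0.06 ] [0.296 0.307 0.006] [0.391 0.421 0.064] [224.  59.  55.]
tray 0.85 [379. 139. 427. 182.] 1749 [ 0.589 -0.366  0.004] [ 0.535 -0.413 -0.001] [ 0.637 -0.309  0.03 ] [108.  65.  46.]
tray 0.76 [225. 152. 285. 218.] 3246 [0.506 0.014 0.005] [ 0.435 -0.054  0.001] [0.572 0.082 0.041] [112.  67.  47.]
tray 0.64 [354. 230. 400. 283.] 1817 [ 0.336 -0.293  0.003] [ 0.283 -0.343 -0.001] [ 0.391 -0.232  0.03 ] [111.  67.  47.]
side {'fx': 364.6497900899312, 'fy': 364.6497900899312, 'cx': 255.14098649615562, 'cy': 197.7001072710157, 'position': array([0.26655252, 0.68764333, 0.55907298]), 'attitude': array([  54.53558785,    1.12854602, -164.65809842])}
tin 0.8 [142. 243. 220. 300.] 2714 [0.541 0.256 0.04
[... 524 characters left out ...]
  89.  57.]
{'time_s': 0.15, 'joints': array([-5.81504848e+01,  2.05833596e+01,  6.45159885e-01, -1.33221072e-02,
       -7.01367037e+01, -1.65049032e+01]), 'qd': array([ 0.02115575, -0.18469471,  0.10186212,  0.06633645,  0.00717541,
        0.04424863]), 'joint_torque': array([-1.42955138e-03, -5.83274817e+01,  2.93291295e+01,  7.00116277e+00,
        8.78925581e-03, -1.07748840e-04]), 'tcp_pos': array([ 0.17846197, -0.65058931,  0.22582172]), 'eef_rot': array([ 1.79924625e+02, -9.27243896e-03, -1.64659917e+02]), 'contact_force': array([-0.59021669, -0.98275709,  0.1077141 ]), 'moment': array([0.01104615, 0.04102146, 0.06032388]), 'gripper_force': 0.0, 'gripper_width': 0.08765367524049565}
```

```bash
python3 - <<'E'
from h import *
a=cv2.imread('pics/top0.png');b=cv2.imread('pics/side0.png')
A=cv2.resize(a[90:300,60:450],(780,420));B=cv2.resize(b[120:384,120:360],(0,0),fx=1,fy=1)
cv2.imwrite('pics/a.png',A);cv2.imwrite('pics/b.png',cv2.resize(b[220:384,120:320],(700,574),interpolation=cv2.INTER_CUBIC))
s,c=cap('top');P=cloud(s,c)
for d in r.regions_of('tin','top')[:1]:
    m=d['pixels']&(P[...,2]>.054); q=P[m][:,:2].astype(np.float32);print(cv2.minAreaRect(q),P[m][:,2].max())
for d in r.regions_of('tray','top')[:3]:
    m=d['pixels']; q=P[m][:,:2].astype(np.float32);print(cv2.minAreaRect(q))
E
```

```text
((0.3695826530456543, 0.22830362617969513), (0.08678729087114334, 0.40869560837745667), 9.768404006958008) 0.9532334249859437
((0.5156249403953552, -0.1870344877243042), (0.12695814669132233, 0.4996318221092224), 22.46906852722168)
((0.3678697943687439, -0.17196334898471832), (0.3676391541957855, 0.10827331990003586), 75.49797821044922)
((0.47254329919815063, 0.014055147767066956), (0.14627468585968018, 0.2223087102174759), 88.62398529052734)
```

View pics/a.png

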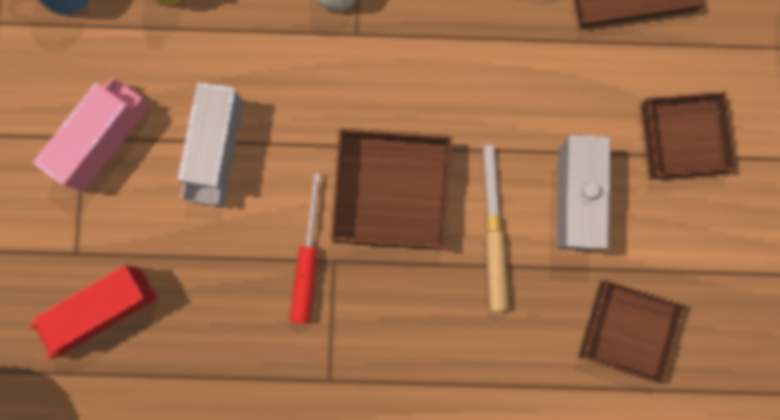

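View pics/b.png

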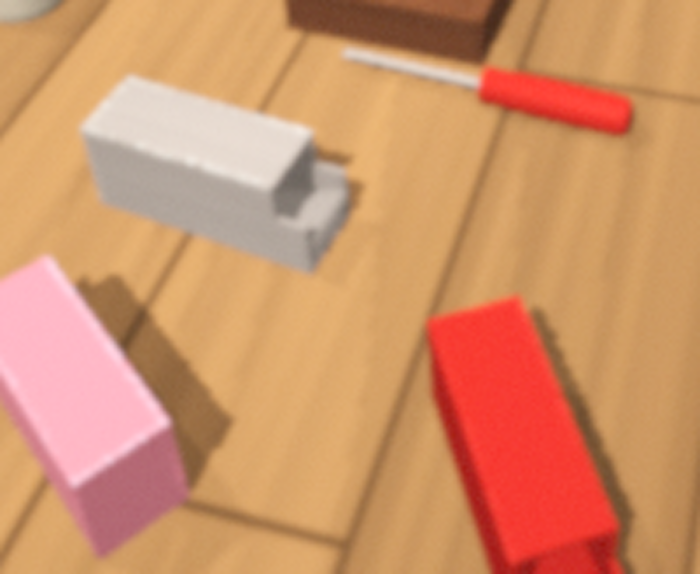

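The top crop (2x) shows the grey spouted tin at about (210,145) with its spout towards the robot. The large tray is at (392,190), and the knobbed tin at (585,192) is the look-alike. The side crop confirms the spout opening at (315,200).

```bash
python3 - <<'E'
from h import *
for cam in('top','side'):
    s,c=cap(cam);P=cloud(s,c);ok=c['range_z']>0
    for d in r.regions_of('tin',cam):
        z=P[...,2];m=d['pixels']&ok; 
        if abs(P[m][:,0].mean()-.55)>.06 or abs(P[m][:,1].mean()-.24)>.05: continue
        m&=(z>.055)&(z<.066); q=P[m][:,:2].astype(np.float32);print(cam,cv2.minAreaRect(q),cv2.boxPoints(cv2.minAreaRect(q)).round(4).tolist(),np.median(z[m]))
    z=P[...,2]
    m=ok&(z>.034)&(z<.046)&(abs(P[...,0]-.505)<.09)&(abs(P[...,1]-.014)<.09);q=P[m][:,:2].astype(np.float32);print('tray',cv2.minAreaRect(q),m.sum())
E
```

```text
top ((0.5593259930610657, 0.23926249146461487), (0.04753118008375168, 0.12264922261238098), 82.50788879394531) [[0.49540001153945923, 0.22370000183582306], [0.6169999837875366, 0.2076999992132187], [0.623199999332428, 0.2547999918460846], [0.5016000270843506, 0.27079999446868896]] 0.06072144377951677
tray ((0.5039587020874023, 0.014045238494873047), (0.14028401672840118, 0.14066918194293976), 87.4399642944336) 403
side ((0.5582939982414246, 0.24069155752658844), (0.048281483352184296, 0.12269507348537445), 82.06898498535156) [[0.4941999912261963, 0.22519999742507935], [0.6157000064849854, 0.20829999446868896], [0.6223999857902527, 0.25609999895095825], [0.5008999705314636, 0.27309998869895935]] 0.060183740967986676
tray ((0.5027400255203247, 0.01571641117334366), (0.14290578663349152, 0.14036890864372253), 87.95008850097656) 472
```

```bash
cat >> h.py <<'E'
def rows(ts,ref=None):
    """ts: list of (pos,[r,p,y]); prints jog rows relative to ref (default measured pose)"""
    s=r.get_state(); p0,e0=ref or (s['tcp_pos'],s['eef_rot']); R0=R.from_euler('xyz',e0,degrees=True)
    print('t',s['time_s'],np.round(s['tcp_pos'],4),np.round(s['eef_rot'],2),'q',np.round(s['joints'],1),'w',s['gripper_width'],s['gripper_force'])
    for p,e in ts:
        Re=e if isinstance(e,R) else R.from_euler('xyz',e,degrees=True)
        print(np.round(R0.inv().apply(np.array(p)-p0)/.5,4).tolist(),np.round((R0.inv()*Re).as_rotvec(degrees=True)/360,4).tolist())
E
python3 -c "
from h import *
rows([((.45,-.35,.227),[180,0,-175]),((.55,.0,.22),[180,0,172.2]),((.550,.241,.16),[180,0,172.2])])"
```

```text
t 0.65 [ 0.1786 -0.6509  0.2266] [-180.      0.   -164.66] q [-58.2  20.5   0.7  -0.  -70.1 -16.5] w 0.0877091844258157 0.0
[-0.6827, 0.4368, -0.0008] [-0.0, 0.0, 0.0287]
[-1.0607, 1.059, 0.0132] [-0.0, 0.0, 0.0643]
[-1.1882, 1.5238, 0.1331] [-0.0, 0.0, 0.0643]
```

Call:
jog_arm --travel '[[-0.68,0.44,0],[-0.68,0.44,0],[-0.68,0.44,0],[-0.68,0.44,0],[-0.68,0.44,0],[-0.68,0.44,0],[-0.68,0.44,0],[-1,0.95,0],[-1,0.95,0],[-1,0.95,0]]' --dr '[[0,0,0.029],[0,0,0.029],[0,0,0.029],[0,0,0.0643],[0,0,0.0643],[0,0,0.0643],[0,0,0.0643],[0,0,0.0643],[0,0,0.0643],[0,0,0.0643]]' --claw '[1,1,1,1,1,1,1,1,1,1]'

```text
time_s: 1.9
tcp_pos: [0.5027, -0.1674, 0.2269]
eef_rot: [180.0, 0.0, 172.2]
contact_force: [1.1, -0.1, 1.1]
gripper_width: 0.0878
gripper_force: 0.0
```

```bash
python3 -c "
from h import *
rows([((.550,.241,.16),[180,0,172.2]),((.550,.241,.1),[180,0,172.2])])"
```

```text
t 1.9 [ 0.5027 -0.1674  0.2269] [1.8000e+02 4.0000e-02 1.7219e+02] q [   2.8    6.8  -17.6    0.   -65.6 -100.6] w 0.08776233950345626 0.0
[0.0174, 0.822, 0.1338] [0.0, 0.0001, -0.0]
[0.0175, 0.822, 0.2538] [0.0, 0.0001, -0.0]
```

Call:
jog_arm --travel '[[0.0175,0.822,0.13],[0.0175,0.822,0.13],[0.0175,0.822,0.13],[0.0175,0.822,0.13],[0.0175,0.822,0.13],[0.0175,0.822,0.13],[0.0175,0.822,0.13],[0.0175,0.822,0.13],[0.0175,0.822,0.13],[0.0175,0.822,0.13]]' --dr '[[0,0,0],[0,0,0],[0,0,0],[0,0,0],[0,0,0],[0,0,0],[0,0,0],[0,0,0],[0,0,0],[0,0,0]]' --claw '[1,1,1,1,1,1,1,1,1,1]'

```text
time_s: 3.15
tcp_pos: [0.5495, 0.2382, 0.162]
eef_rot: [180.0, 0.0, 172.1]
contact_force: [0.7, -0.1, 0.3]
gripper_width: 0.0875
gripper_force: 0.0
```

```bash
python3 - <<'E'
from h import *
s,c=cap('wrist');P=cloud(s,c);ok=c['range_z']>0;z=P[...,2]
cv2.imwrite('pics/w1.png',c['pixels'][...,::-1])
for d in r.regions_of('tin','wrist'):
    m=d['pixels']&ok&(z>.054)&(z<.068)
    if m.sum()<50: continue
    q=P[m][:,:2].astype(np.float32);a=cv2.minAreaRect(q);print(d['conf'],a,cv2.boxPoints(a).round(4).tolist(),np.median(z[m]))
rows([((.550,.241,.022),[180,0,172.2])])
E
```

```text
0.73 ((0.5554232597351074, 0.3926612138748169), (0.04817301034927368, 0.1221240758895874), 55.681053161621094) [[0.49140000343322754, 0.40720000863075256], [0.5922999978065491, 0.3382999897003174], [0.6194000244140625, 0.3781000077724457], [0.5185999870300293, 0.44699999690055847]] 0.05995606023394187
0.71 ((0.3949306905269623, 0.32883313298225403), (0.016125699505209923, 0.007987523451447487), 77.82987213134766) [[0.38929998874664307, 0.32179999351501465], [0.3971000015735626, 0.32010000944137573], [0.40049999952316284, 0.3359000086784363], [0.3926999866962433, 0.3375999927520752]] 0.05921255065056913
0.66 ((0.5597938299179077, 0.2402738332748413), (0.046163443475961685, 0.1221136525273323), 82.54060363769531) [[0.49630001187324524, 0.22529999911785126], [0.6172999739646912, 0.2094999998807907], [0.6233000159263611, 0.25519999861717224], [0.5023000240325928, 0.2711000144481659]] 0.05998630221680887
t 3.25 [0.5496 0.2382 0.1621] [1.7997e+02 3.0000e-02 1.7213e+02] q [  42.1   16.2  -14.4    0.   -59.3 -140. ] w 0.0876067954863668 0.0
[0.0002, 0.0054, 0.2802] [0.0001, 0.0001, -0.0002]
```

View pics/w1.png

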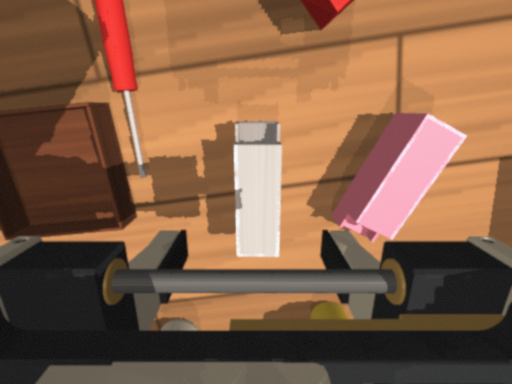

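The wrist view shows the grey tin centred between the fingers at about (258,190), with its spout at (257,130) towards the robot. The pink look-alike is well clear of it. Next I'll go down and grip.

Call:
jog_arm --travel '[[-0.002,0.0066,0.08],[-0.002,0.0066,0.16],[-0.002,0.0066,0.23],[-0.002,0.0066,0.28],[-0.002,0.0066,0.28],[-0.002,0.0066,0.28],[-0.002,0.0066,0.28],[-0.002,0.0066,0.28],[-0.002,0.0066,0.28],[-0.002,0.0066,0.28]]' --dr '[[0,0,0.001],[0,0,0.001],[0,0,0.001],[0,0,0.001],[0,0,0.001],[0,0,0.001],[0,0,0.001],[0,0,0.001],[0,0,0.001],[0,0,0.001]]' --claw '[1,1,1,1,1,0.3,0.3,0.3,0.3,0.3]' --newtons 45

```text
time_s: 4.5
tcp_pos: [0.551, 0.2423, 0.0218]
eef_rot: [180.0, 0.0, 171.8]
contact_force: [-1.2, -0.2, 1.2]
gripper_width: 0.0458
gripper_force: 45.0
```

Call:
jog_arm --travel '[[0,0,-0.02],[0,0,-0.07],[0,0,-0.13],[0,0,-0.19],[0,0,-0.23],[0,0,-0.25],[0,0,-0.25],[0,0,-0.25],[0,0,-0.25],[0,0,-0.25]]' --dr '[[0,0,0],[0,0,0],[0,0,0],[0,0,0],[0,0,0],[0,-0.002,0],[0,-0.005,0],[0,-0.0085,0],[0,-0.0085,0],[0,-0.0085,0]]' --claw '[0.3,0.3,0.3,0.3,0.3,0.3,0.3,0.3,0.3,0.3]'

```text
time_s: 5.75
tcp_pos: [0.5506, 0.2422, 0.1461]
eef_rot: [-180.0, 3.0, 171.9]
contact_force: [0.6, -0.7, -3.1]
gripper_width: 0.0458
gripper_force: 45.0
```

Call:
jog_arm --travel '[[0,0,0],[0,0,0],[0,0,0],[0,0,0],[0,0,0],[0,0,0],[0,0,0],[0,0,0],[0,0,0],[0,0,0]]' --dr '[[0,0,0],[0,0,0],[0,0,0],[0,0,0],[0,-0.003,0],[0,-0.006,0],[0,-0.009,0],[0,-0.012,0],[0,-0.015,0],[0,-0.018,0]]' --claw '[0.3,0.3,0.3,0.3,0.3,0.3,0.3,0.3,0.3,0.3]'

```text
time_s: 7.0
tcp_pos: [0.5509, 0.2423, 0.1466]
eef_rot: [180.0, 9.6, 171.8]
contact_force: [0.7, -0.2, -3.6]
gripper_width: 0.0457
gripper_force: 45.0
```

Call:
jog_arm --travel '[[0,0,0],[0,0,0],[0,0,0],[0,0,0],[0,0,0],[0,0,0],[0,0,0],[0,0,0],[0,0,0],[0,0,0]]' --dr '[[0,-0.003,0],[0,-0.006,0],[0,-0.006,0],[0,-0.006,0],[0,-0.006,0],[0,-0.006,0],[0,-0.006,0],[0,-0.006,0],[0,-0.006,0],[0,-0.006,0]]' --claw '[0.3,0.3,0.3,0.3,0.3,0.3,0.3,0.3,0.3,0.3]'

```text
time_s: 8.25
tcp_pos: [0.5509, 0.2422, 0.1466]
eef_rot: [180.0, 11.7, 171.8]
contact_force: [0.3, 0.2, -3.0]
gripper_width: 0.0457
gripper_force: 45.0
```

```bash
python3 - <<'E'
from h import *
s,c=cap('side');b=c['pixels'][...,::-1]
cv2.imwrite('pics/s2.png',cv2.resize(b[160:320,100:300],(700,560),interpolation=cv2.INTER_CUBIC))
ctr=np.array([.503,.0148]);u=np.array([-.991,.136])
lip=np.array([*(ctr-.018*u),.085])
t=[]
for th in (12,12,22,28,34,40,46,50):
    Re=R.from_euler('xyz',[180,0,172],degrees=True)*R.from_rotvec([0,-th,0],degrees=True)
    # lip in tool frame (tcp at tin local z .022): x +.070, z -.001
    p=lip-Re.apply([.070,0,-.001]); t.append((p,Re)); print(th,p.round(3))
print(s['contact_force'],s['moment'])
rows(t)
E
```

```text
12 [0.589 0.003 0.099]
12 [0.589 0.003 0.099]
22 [0.585 0.003 0.11 ]
28 [0.583 0.004 0.117]
34 [0.579 0.004 0.123]
40 [0.575 0.005 0.129]
46 [0.57  0.005 0.135]
50 [0.566 0.006 0.138]
[ 0.29547369  0.1672355  -3.00379854] [0.14284596 0.89671629 0.01493922]
t 8.3 [0.5509 0.2423 0.1466] [180.    11.7  171.84] q [  48.3   12.   -29.3   14.3  -43.1 -156.4] w 0.04590849515011394 44.9717116355896
[-0.1207, -0.4634, 0.123] [-0.0001, -0.0008, -0.0004]
[-0.1207, -0.4634, 0.123] [-0.0001, -0.0008, -0.0004]
[-0.1188, -0.4634, 0.0987] [-0.0001, -0.0286, -0.0004]
[-0.1156, -0.4634, 0.0844] [-0.0001, -0.0453, -0.0004]
[-0.111, -0.4634, 0.0705] [-0.0002, -0.0619, -0.0004]
[-0.1049, -0.4634, 0.0572] [-0.0002, -0.0786, -0.0004]
[-0.0975, -0.4635, 0.0445] [-0.0002, -0.0953, -0.0004]
[-0.0918, -0.4635, 0.0366] [-0.0002, -0.1064, -0.0004]
```

View pics/s2.png

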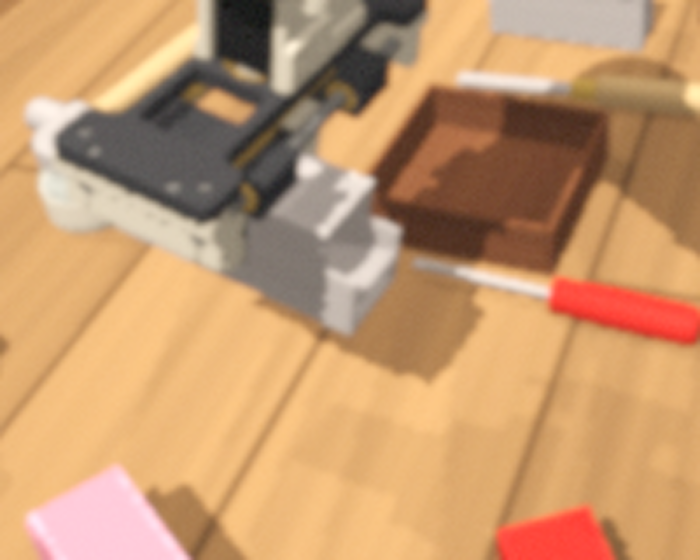

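The side view shows the tin held and tipped about 12° with its spout at (360,250). No ball shows in the spout or on the bench. Next I'll carry it over the tray.

Call:
jog_arm --travel '[[-0.005,-0.02,0.003],[-0.02,-0.07,0.01],[-0.035,-0.13,0.02],[-0.05,-0.2,0.03],[-0.07,-0.27,0.045],[-0.09,-0.34,0.06],[-0.1,-0.4,0.08],[-0.115,-0.44,0.1],[-0.1207,-0.46,0.115],[-0.1207,-0.4634,0.122]]' --dr '[[0,0,0],[0,0,0],[0,0,0],[0,0,0],[0,0,0],[0,0,0],[0,0,0],[0,0,0],[0,0,0],[0,0,0]]' --claw '[0.3,0.3,0.3,0.3,0.3,0.3,0.3,0.3,0.3,0.3]'

```text
time_s: 9.55
tcp_pos: [0.5886, 0.002, 0.0986]
eef_rot: [-180.0, 11.7, 171.8]
contact_force: [-0.4, 0.9, -2.9]
gripper_width: 0.0455
gripper_force: 45.0
```

```bash
python3 - <<'E'
from h import *
ctr=np.array([.503,.0148]);u=np.array([-.991,.136])
lip=np.array([*(ctr-.018*u),.085])
t=[]
for th in (12,16,20,23,26,29,32,35,38,42,46,50):
    Re=R.from_euler('xyz',[180,0,172],degrees=True)*R.from_rotvec([0,-th,0],degrees=True)
    t.append((lip-Re.apply([.070,0,-.001]),Re))
rows(t)
E
```

```text
t 9.55 [0.5886 0.002  0.0986] [-179.98   11.67  171.77] q [  23.    13.1  -34.3   11.1  -33.1 -130. ] w 0.045497058857347256 44.971638321876526
[-0.0003, 0.0017, 0.0001] [-0.0002, -0.0009, -0.0006]
[-0.0001, 0.0017, -0.0096] [-0.0002, -0.012, -0.0006]
[0.0009, 0.0017, -0.0194] [-0.0002, -0.0231, -0.0006]
[0.002, 0.0017, -0.0266] [-0.0002, -0.0315, -0.0006]
[0.0035, 0.0017, -0.0338] [-0.0003, -0.0398, -0.0006]
[0.0054, 0.0017, -0.0408] [-0.0003, -0.0481, -0.0006]
[0.0077, 0.0016, -0.0478] [-0.0003, -0.0565, -0.0006]
[0.0103, 0.0016, -0.0547] [-0.0003, -0.0648, -0.0006]
[0.0133, 0.0016, -0.0614] [-0.0003, -0.0731, -0.0006]
[0.0178, 0.0016, -0.07] [-0.0003, -0.0842, -0.0006]
[0.0229, 0.0016, -0.0784] [-0.0004, -0.0954, -0.0006]
[0.0286, 0.0015, -0.0863] [-0.0004, -0.1065, -0.0005]
```

The wrist joint would run close to its limit tipping towards the robot. I'll turn the tin so the spout faces -y, keeping it at 12° over the tray, and pour from there.

```bash
cat > tk.py <<'E'
from h import *
ctr=np.array([.503,.0148])
def Re(yaw,th): return R.from_euler('xyz',[180,0,yaw],degrees=True)*R.from_rotvec([0,-th,0],degrees=True)
def lipT(yaw,th,lip): return (lip-Re(yaw,th).apply([.070,0,-.001]),Re(yaw,th))
E
python3 - <<'E'
from tk import *
e=lipT(270,12,np.array([*(ctr+[0,.018]),.095]))[0];s=r.get_state()['tcp_pos'];print(e)
t=[]
for f in (np.arange(1,11)/10*.5):
    p=s+(e-s)*f; p[2]=max(p[2],.0986+.03*min(1,f/.2)) ; t.append((p,Re(171.8+98.2*f,11.7)))
rows(t)
E
```

```text
[0.503      0.10147824 0.10857567]
t 9.55 [0.5886 0.002  0.0986] [-179.98   11.67  171.77] q [  23.    13.1  -34.3   11.1  -33.1 -130. ] w 0.045497058857347256 44.971638321876526
[0.0067, 0.0086, -0.0167] [-0.0028, -0.0001, -0.0134]
[0.0133, 0.0172, -0.0334] [-0.0056, -0.0001, -0.0268]
[0.02, 0.0259, -0.0501] [-0.0084, -0.0001, -0.0401]
[0.0266, 0.0345, -0.0667] [-0.0111, -0.0001, -0.0535]
[0.0363, 0.0431, -0.0688] [-0.0139, -0.0001, -0.0669]
[0.046, 0.0517, -0.0708] [-0.0166, -0.0001, -0.0802]
[0.0557, 0.0603, -0.0728] [-0.0194, -0.0001, -0.0936]
[0.0654, 0.069, -0.0748] [-0.0222, -0.0001, -0.1069]
[0.0751, 0.0776, -0.0768] [-0.0249, -0.0001, -0.1203]
[0.0847, 0.0862, -0.0788] [-0.0277, -0.0001, -0.1336]
```

Call:
jog_arm --travel '[[0.0067,0.0086,-0.0167],[0.0133,0.0172,-0.0334],[0.02,0.026,-0.05],[0.0266,0.0345,-0.0667],[0.036,0.043,-0.069],[0.046,0.052,-0.071],[0.056,0.06,-0.073],[0.065,0.069,-0.075],[0.075,0.078,-0.077],[0.085,0.086,-0.079]]' --dr '[[-0.0028,0,-0.0134],[-0.0056,0,-0.0268],[-0.0084,0,-0.04],[-0.0111,0,-0.0535],[-0.0139,0,-0.067],[-0.0166,0,-0.08],[-0.0194,0,-0.0936],[-0.0222,0,-0.107],[-0.025,0,-0.12],[-0.0277,0,-0.1336]]' --claw '[0.3,0.3,0.3,0.3,0.3,0.3,0.3,0.3,0.3,0.3]'

```text
time_s: 10.8
tcp_pos: [0.5455, 0.0532, 0.1293]
eef_rot: [180.0, 11.7, -138.8]
contact_force: [-0.0, -0.6, -3.4]
gripper_width: 0.0458
gripper_force: 45.0
```

```bash
python3 - <<'E'
from tk import *
e=lipT(270,12,np.array([*(ctr+[0,.018]),.095]))[0];st=r.get_state();s=st['tcp_pos'];y0=st['eef_rot'][2]%360
t=[]
for f in (np.arange(1,11)/10):
    t.append((s+(e-s)*f,Re(y0+(270-y0)*f,11.7)))
rows(t)
E
```

```text
t 10.8 [0.5455 0.0532 0.1293] [ 180.     11.72 -138.82] q [ 23.4   8.6 -28.5  -5.3 -41.8 -68.5] w 0.04582149508753338 44.97087121009827
[0.0009, 0.0129, 0.004] [-0.0027, 0.0, -0.0133]
[0.0018, 0.0257, 0.0081] [-0.0055, 0.0, -0.0266]
[0.0026, 0.0386, 0.0121] [-0.0083, 0.0, -0.0398]
[0.0035, 0.0514, 0.0162] [-0.011, 0.0, -0.0531]
[0.0044, 0.0643, 0.0202] [-0.0138, 0.0, -0.0664]
[0.0053, 0.0771, 0.0243] [-0.0165, 0.0, -0.0797]
[0.0062, 0.09, 0.0283] [-0.0193, 0.0, -0.093]
[0.007, 0.1028, 0.0324] [-0.022, 0.0, -0.1062]
[0.0079, 0.1157, 0.0364] [-0.0248, 0.0, -0.1195]
[0.0088, 0.1285, 0.0405] [-0.0275, 0.0, -0.1328]
```

Call:
jog_arm --travel '[[0.001,0.013,0.004],[0.002,0.026,0.008],[0.0026,0.0386,0.012],[0.0035,0.0514,0.016],[0.0044,0.064,0.02],[0.0053,0.077,0.024],[0.006,0.09,0.028],[0.007,0.103,0.032],[0.008,0.116,0.036],[0.009,0.1285,0.04]]' --dr '[[-0.0027,0,-0.0133],[-0.0055,0,-0.0266],[-0.0083,0,-0.04],[-0.011,0,-0.053],[-0.0138,0,-0.0664],[-0.0165,0,-0.08],[-0.0193,0,-0.093],[-0.022,0,-0.106],[-0.0248,0,-0.12],[-0.0275,0,-0.133]]' --claw '[0.3,0.3,0.3,0.3,0.3,0.3,0.3,0.3,0.3,0.3]'

```text
time_s: 12.05
tcp_pos: [0.5032, 0.1014, 0.1088]
eef_rot: [-180.0, 11.7, -89.9]
contact_force: [0.5, 0.1, -2.2]
gripper_width: 0.0459
gripper_force: 45.0
```

```bash
python3 - <<'E'
from tk import *
s,c=cap('top');b=c['pixels'][...,::-1]
cv2.imwrite('pics/t3.png',cv2.resize(b[110:270,140:340],(700,560),interpolation=cv2.INTER_CUBIC))
for n in('ball1_center',):print([(round(d['conf'],2),np.round(d['at'])) for d in r.tip_of(n,'top')])
lip=np.array([*(ctr+[0,.018]),.085])
rows([lipT(270,th,lip) for th in (12,15,18,21,23,25,27,29,31,33,35,37,39,41,43,45,47,49,50,50)])
E
```

```text
[]
t 12.15 [0.5032 0.1015 0.1086] [-179.99   11.7   -90.03] q [ 24.5  11.5 -24.5 -13.9 -50.  -15.9] w 0.045762115271575435 44.97086942195892
[0.0041, 0.0004, 0.0195] [-0.0, -0.0008, -0.0001]
[0.0042, 0.0004, 0.0122] [-0.0, -0.0092, -0.0001]
[0.0047, 0.0004, 0.0049] [-0.0, -0.0175, -0.0001]
[0.0056, 0.0004, -0.0024] [-0.0, -0.0258, -0.0001]
[0.0064, 0.0004, -0.0072] [-0.0, -0.0314, -0.0001]
[0.0074, 0.0004, -0.012] [-0.0, -0.037, -0.0001]
[0.0085, 0.0004, -0.0167] [-0.0, -0.0425, -0.0001]
[0.0098, 0.0004, -0.0214] [-0.0, -0.0481, -0.0001]
[0.0113, 0.0004, -0.0261] [-0.0, -0.0536, -0.0001]
[0.0129, 0.0004, -0.0307] [-0.0, -0.0592, -0.0001]
[0.0147, 0.0004, -0.0353] [-0.0001, -0.0647, -0.0001]
[0.0166, 0.0004, -0.0397] [-0.0001, -0.0703, -0.0001]
[0.0187, 0.0004, -0.0442] [-0.0001, -0.0758, -0.0001]
[0.021, 0.0004, -0.0485] [-0.0001, -0.0814, -0.0001]
[0.0234, 0.0004, -0.0527] [-0.0001, -0.087, -0.0001]
[0.026, 0.0004, -0.0569] [-0.0001, -0.0925, -0.0001]
[0.0287, 0.0004, -0.061] [-0.0001, -0.0981, -0.0001]
[0.0315, 0.0004, -0.065] [-0.0001, -0.1036, -0.0001]
[0.033, 0.0004, -0.0669] [-0.0001, -0.1064, -0.0001]
[0.033, 0.0004, -0.0669] [-0.0001, -0.1064, -0.0001]
```

View pics/t3.png

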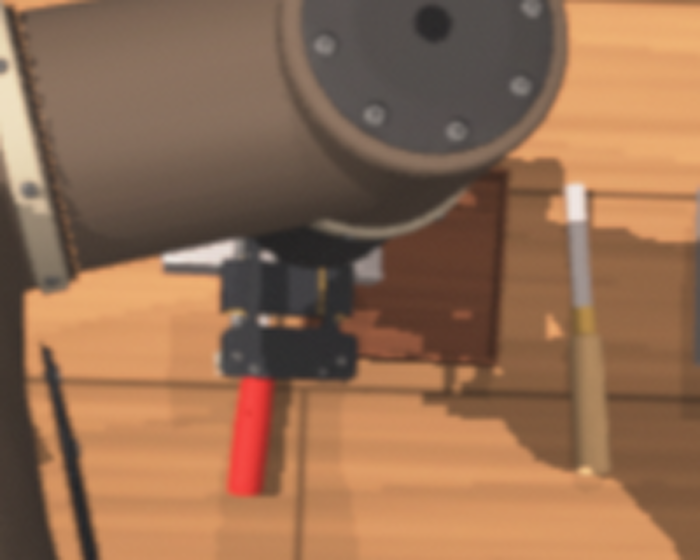

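The top view shows the tin's lip at about (380,262), over the tray whose right edge is at (503,260). No ball is out. Pouring slowly.

Call:
jog_arm --travel '[[0.004,0,0.0195],[0.0042,0,0.0122],[0.0047,0,0.005],[0.0056,0,-0.0024],[0.0064,0,-0.0072],[0.0074,0,-0.012],[0.0085,0,-0.0167],[0.0098,0,-0.0214],[0.0113,0,-0.026],[0.013,0,-0.031]]' --dr '[[0,-0.001,0],[0,-0.0092,0],[0,-0.0175,0],[0,-0.0258,0],[0,-0.0314,0],[0,-0.037,0],[0,-0.0425,0],[0,-0.048,0],[0,-0.0536,0],[0,-0.059,0]]' --claw '[0.3,0.3,0.3,0.3,0.3,0.3,0.3,0.3,0.3,0.3]'

```text
time_s: 13.4
tcp_pos: [0.5033, 0.0908, 0.122]
eef_rot: [180.0, 33.0, -90.3]
contact_force: [-0.2, 0.0, -3.0]
gripper_width: 0.0461
gripper_force: 45.0
```

```bash
python3 - <<'E'
from tk import *
lip=np.array([*(ctr+[0,.018]),.085])
rows([lipT(270,th,lip) for th in (35,37,39,41,43,45,47,49,50,50)])
E
```

```text
t 13.4 [0.5033 0.0908 0.122 ] [179.97  32.98 -90.27] q [  4.2  15.1 -16.  -37.9 -62.   14.8] w 0.04613304518510836 44.97211039066315
[-0.0024, 0.0007, -0.0041] [-0.0003, -0.0056, -0.0006]
[-0.0022, 0.0007, -0.0089] [-0.0004, -0.0112, -0.0006]
[-0.0018, 0.0007, -0.0138] [-0.0004, -0.0167, -0.0006]
[-0.0013, 0.0007, -0.0187] [-0.0004, -0.0223, -0.0006]
[-0.0006, 0.0007, -0.0235] [-0.0004, -0.0278, -0.0006]
[0.0002, 0.0006, -0.0283] [-0.0004, -0.0334, -0.0006]
[0.0013, 0.0006, -0.0331] [-0.0004, -0.0389, -0.0006]
[0.0025, 0.0006, -0.0378] [-0.0004, -0.0445, -0.0006]
[0.0031, 0.0006, -0.0402] [-0.0004, -0.0473, -0.0006]
[0.0031, 0.0006, -0.0402] [-0.0004, -0.0473, -0.0006]
```

Call:
jog_arm --travel '[[-0.0024,0,-0.004],[-0.0022,0,-0.009],[-0.0018,0,-0.014],[-0.0013,0,-0.0187],[-0.0006,0,-0.0235],[0,0,-0.028],[0.0013,0,-0.033],[0.0025,0,-0.038],[0.003,0,-0.04],[0.003,0,-0.04]]' --dr '[[0,-0.0056,0],[0,-0.011,0],[0,-0.0167,0],[0,-0.0223,0],[0,-0.028,0],[0,-0.0334,0],[0,-0.039,0],[0,-0.0445,0],[0,-0.0473,0],[0,-0.0473,0]]' --claw '[0.3,0.3,0.3,0.3,0.3,0.3,0.3,0.3,0.3,0.3]'

```text
time_s: 14.65
tcp_pos: [0.5033, 0.0787, 0.1381]
eef_rot: [179.9, 50.0, -90.2]
contact_force: [0.7, -0.2, -1.3]
gripper_width: 0.0455
gripper_force: 45.0
```

Call:
jog_arm --travel '[[0,0,0],[0,0,0],[0,0,0],[0,0,0],[0,0,0],[0,0,0],[0,0,0],[0,0,0],[0,0,0],[0,0,0]]' --dr '[[0,0,0],[0,0,0],[0,0,0],[0,0,0],[0,0,0],[0,0,0],[0,0,0],[0,0,0],[0,0,0],[0,0,0]]' --claw '[0.3,0.3,0.3,0.3,0.3,0.3,0.3,0.3,0.3,0.3]'

```text
time_s: 15.9
tcp_pos: [0.5033, 0.079, 0.1385]
eef_rot: [-180.0, 50.0, -90.1]
contact_force: [-0.2, -0.4, -1.5]
gripper_width: 0.0456
gripper_force: 45.0
```

```bash
python3 - <<'E'
from tk import *
ims=[]
for n in('side','top'):
    s,c=cap(n);b=c['pixels'][...,::-1]
    ims.append(cv2.resize(b[100:300,140:340] if n=='side' else b[90:290,190:390],(400,400),interpolation=cv2.INTER_CUBIC))
    P=cloud(s,c)
    for d in r.regions_of('ball1_center',n):
        m=d['pixels']&(c['range_z']>0);print(n,round(d['conf'],2),np.round(d['extent']),np.round(np.median(P[m],0),3))
cv2.imwrite('pics/p4.png',np.hstack(ims))
print(s['contact_force'])
rows([])
E
```

```text
[ 0.52377194 -0.59820891 -1.4512622 ]
t 16.1 [0.5033 0.079  0.1385] [-179.99   49.97  -90.14] q [ -9.9  21.7 -11.1 -51.  -76.2  31.4] w 0.04598134108516603 44.97232139110565
```

View pics/p4.png

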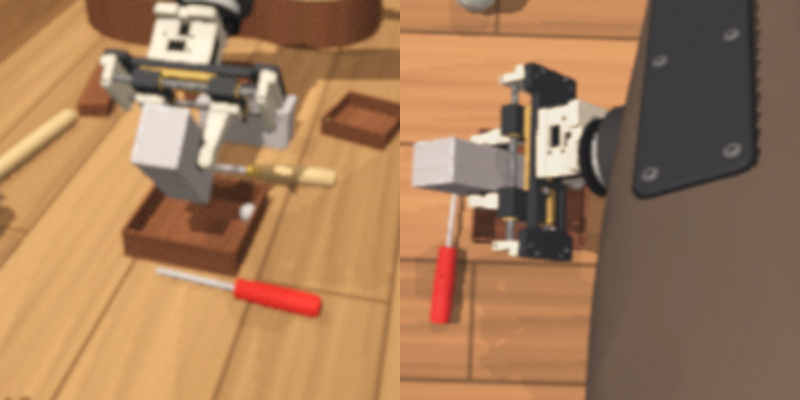

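The side crop shows a ball in the tray at (247,211). The wrist load has fallen to about the empty tin's weight. I'll raise and level the tin, then look at the tray again.

```bash
python3 - <<'E'
from tk import *
rows([((.503,.079,.2),Re(270,50)),((.503,.12,.2),Re(270,0)),((.545,.242,.2),Re(222,0)),((.551,.242,.2),Re(172,0))])
E
```

```text
t 16.1 [0.5033 0.079  0.1385] [-179.99   49.97  -90.14] q [ -9.9  21.7 -11.1 -51.  -76.2  31.4] w 0.04598134108516603 44.97232139110565
[-0.0942, 0.0005, -0.0792] [-0.0003, -0.0001, -0.0003]
[-0.1469, 0.0008, -0.0164] [-0.0002, 0.1388, -0.0004]
[-0.304, -0.0826, 0.1706] [0.0579, 0.1305, 0.1242]
[-0.304, -0.0946, 0.1706] [0.1177, 0.1026, 0.2526]
```

Call:
jog_arm --travel '[[-0.05,0,-0.04],[-0.094,0,-0.079],[-0.1,0,-0.065],[-0.11,0,-0.05],[-0.125,0,-0.04],[-0.14,0,-0.02],[-0.147,0,-0.016],[-0.147,0,-0.016],[-0.147,0,-0.016],[-0.147,0,-0.016]]' --dr '[[0,0,0],[0,0.01,0],[0,0.03,0],[0,0.05,0],[0,0.075,0],[0,0.1,0],[0,0.12,0],[0,0.1388,0],[0,0.1388,0],[0,0.1388,0]]' --claw '[0.3,0.3,0.3,0.3,0.3,0.3,0.3,0.3,0.3,0.3]'

```text
time_s: 17.35
tcp_pos: [0.5029, 0.1204, 0.1996]
eef_rot: [180.0, 0.1, -90.1]
contact_force: [0.7, -1.0, -1.4]
gripper_width: 0.0459
gripper_force: 45.0
```

```bash
python3 - <<'E'
from tk import *
rows([((.52,.18,.19),Re(245,0)),((.545,.23,.15),Re(220,0)),((.551,.242,.12),Re(172,0))])
E
```

```text
t 17.35 [0.5029 0.1204 0.1996] [ 1.7995e+02  1.0000e-01 -9.0140e+01] q [ 35.1   6.8 -21.2  -0.1 -61.9 -35.2] w 0.045877831686118614 44.97193694114685
[-0.1193, -0.034, 0.0194] [0.0002, 0.0002, 0.0691]
[-0.2193, -0.0838, 0.0996] [0.0002, 0.0002, 0.1385]
[-0.2432, -0.0958, 0.1596] [0.0003, 0.0001, 0.2718]
```

Call:
jog_arm --travel '[[-0.06,-0.017,0.01],[-0.12,-0.034,0.02],[-0.17,-0.06,0.06],[-0.22,-0.084,0.1],[-0.23,-0.09,0.13],[-0.243,-0.096,0.16],[-0.243,-0.096,0.16],[-0.243,-0.096,0.16],[-0.243,-0.096,0.16],[-0.243,-0.096,0.16]]' --dr '[[0,0,0.028],[0,0,0.056],[0,0,0.084],[0,0,0.112],[0,0,0.14],[0,0,0.168],[0,0,0.196],[0,0,0.224],[0,0,0.25],[0,0,0.272]]' --claw '[0.3,0.3,0.3,0.3,0.3,0.3,0.3,0.3,0.3,0.3]'

```text
time_s: 18.6
tcp_pos: [0.5522, 0.2402, 0.1199]
eef_rot: [179.9, -0.0, 171.5]
contact_force: [-0.0, -0.8, -1.8]
gripper_width: 0.0457
gripper_force: 45.0
```

```bash
python3 - <<'E'
from tk import *
s,c=cap('side');b=c['pixels'][...,::-1]
cv2.imwrite('pics/p5.png',cv2.resize(b[150:310,130:330],(700,560),interpolation=cv2.INTER_CUBIC))
P=cloud(s,c)
for d in r.regions_of('ball1_center','side'):
    m=d['pixels']&(c['range_z']>0);print(round(d['conf'],2),np.round(d['extent']),np.round(np.median(P[m],0),3))
print(s['contact_force'])
rows([((.551,.242,.0225),Re(172,0))])
E
```

```text
[-0.02274985 -0.78729295 -1.82600146]
t 18.7 [0.5522 0.2403 0.12  ] [ 1.7992e+02 -2.0000e-02  1.7169e+02] q [ 4.200e+01  1.880e+01 -1.680e+01 -1.000e-01 -5.430e+01 -1.403e+02] w 0.04548722324892251 44.973512291908264
[0.0027, 0.0027, 0.1949] [0.0002, -0.0001, -0.0009]
```

View pics/p5.png

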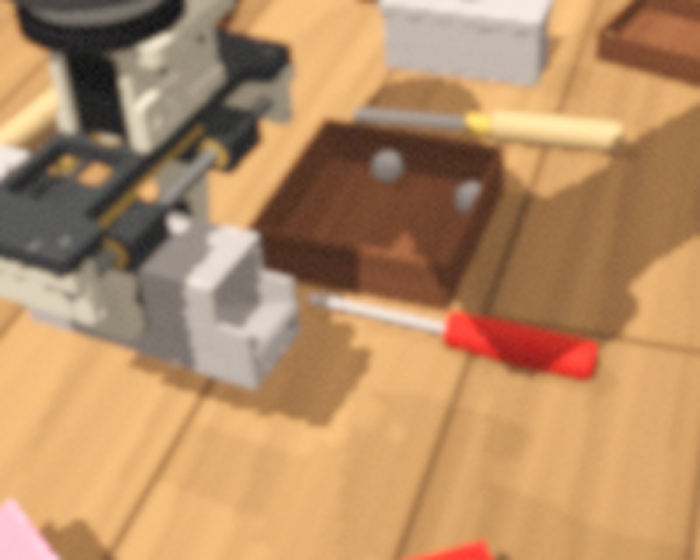

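Both balls lie in the tray, at (387,165) and (468,196). Next I'll set the tin down, release it and back off upwards.

Call:
jog_arm --travel '[[0.002,0.003,0.05],[0.002,0.003,0.1],[0.002,0.003,0.14],[0.002,0.003,0.17],[0.002,0.003,0.185],[0.002,0.003,0.192],[0.002,0.003,0.195],[0.002,0.003,0.195],[0.002,0.003,0.195],[0.002,0.003,0.195]]' --dr '[[0,0,0],[0,0,0],[0,0,0],[0,0,0],[0,0,0],[0,0,0],[0,0,0],[0,0,0],[0,0,0],[0,0,0]]' --claw '[0.3,0.3,0.3,0.3,0.3,0.3,0.3,0.3,0.3,0.3]'

```text
time_s: 19.95
tcp_pos: [0.5511, 0.2433, 0.0227]
eef_rot: [180.0, 0.0, 171.9]
contact_force: [-0.7, -0.1, -2.5]
gripper_width: 0.0457
gripper_force: 45.0
```

Call:
jog_arm --travel '[[0,0,0],[0,0,0],[0,0,0],[0,0,0],[0,0,-0.03],[0,0,-0.08],[0,0,-0.15],[0,0,-0.24],[0,0,-0.3],[0,0,-0.3]]' --dr '[[0,0,0],[0,0,0],[0,0,0],[0,0,0],[0,0,0],[0,0,0],[0,0,0],[0,0,0],[0,0,0],[0,0,0]]' --claw '[0.7,1,1,1,1,1,1,1,1,1]'

```text
time_s: 21.2
tcp_pos: [0.5524, 0.2441, 0.1767]
eef_rot: [179.7, 0.3, 171.9]
contact_force: [-0.2, -0.2, -0.2]
gripper_width: 0.0876
gripper_force: 0.0
```

```bash
python3 - <<'E'
from tk import *
s,c=cap('side');b=c['pixels'][...,::-1]
cv2.imwrite('pics/p6.png',cv2.resize(b[150:310,130:330],(700,560),interpolation=cv2.INTER_CUBIC))
rows([])
E
```

```text
t 21.25 [0.5514 0.2436 0.1746] [1.7984e+02 1.4000e-01 1.7193e+02] q [  42.4   15.9  -13.1    0.   -60.8 -140.5] w 0.08771149098809747 0.0
```

View pics/p6.png

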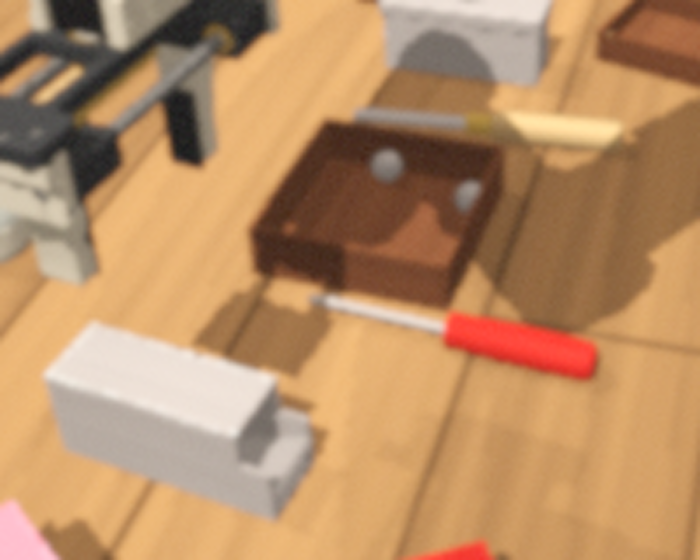

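The tin stands flat at (180,420), both balls are in the tray at (387,165) and (468,196), and the gripper is clear.

```bash
python3 -c "
from h import *
print(r.close_job())"
```

```text
the job is handed in; nothing more can be done
None
```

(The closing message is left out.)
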